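Isolate, index and brake the take-up roller

TASK

Get the laminator's take-up roller ready for new film: first cut the drive by flipping the long toggle on the supply box over to its other side until it clicks, then turn the roller by its star handle until the metal clamp strip (and the ball-ended arm of the star) faces straight up, and last flip the brake toggle on the end of the stand over until it clicks. Leave the short lamp toggle as it is and do not knock the bottle, can, tape roll or jar about.

Things in the scene. Friction and masses are not known exactly. Their poses are not given: they have to be found in the camera images.
- supply_box: Fixed grey box, 85 mm (its x) by 140 (y) by 50 high, two steel toggles on top; origin at the centre of its underside, z up. Long toggle (drive isolator): pivot at (0, -33, 55) mm, 55 mm to ball centre, collar 24 mm wide up to z = 56. Short toggle (lamp, leave alone): pivot at (0, 37, 55), 28 mm to ball centre. Both swing in the x-z plane and lean to the box's +x as found.
- isolator_tip (a point): Centre of the 16 mm steel ball on the long toggle's 8 mm thick stem; as found it lies at (+24, -33, 104.5) mm in the box frame, flipped at (-24, -33, 104.5).
- isolator (a joint): Snap-over toggle: 0 = leaning fully towards the box's +x as found, 0.90 = flipped fully to the box's -x side, 0.45 = upright. A spring throws it to whichever stop is nearer, so once pushed a few degrees past upright it clicks home by itself; getting it off its stop takes about 3.4 N sideways at the ball.
- lamp_tip (a point): Centre of the 12 mm ball of the short lamp toggle, which stays where it is.
- lamp (a joint): Short lamp toggle, same kind: 0 = as found, 0.90 = flipped. It must stay at 0.
- stand: Fixed stand: base 110 mm (its x) by 320 (y) by 12 high, origin at the centre of its underside, z up. Roller along y, axis at x = 0, z = 85 mm, between brackets at y = -82 and +135 (40 wide in x, tops at z = 100). Brake toggle at the -y end: block 55 by 40, top at z = 50, collar 24 wide up to 56, lever pivot at (0, -135, 53), 55 mm to ball centre, swings in the x-z plane.
- roller (a joint): Turn of the roller about the stand's +y axis in rad, free without limit (values differing by 2 pi are the same): 0 = clamp strip straight up; positive turns the strip from up towards the stand's +x. Friction of 0.15 N m holds it wherever it is left (about 3 N at the end of a star arm).
- strip (a point): Middle of the outer face of the aluminium clamp strip (12 by 120 mm, on the black rubber roller 44 mm in diameter, 128 mm long), 24.5 mm from the axis; the point's own z axis points radially out of the strip, y along the roller.
- star (a point): Hub of the star handle, on the roller's axis at y = +95 mm in the stand frame; z axis towards the strip side. Four arms 8 mm thick, 90 degrees apart, across the axis: three plain ones reach 58 mm from it, the one in line with the strip ends in a 16 mm ball centred at 58 mm. Push arms sideways near the top, fingertips 22 mm or more above the axis; one leaning over 35 degrees towards the fingers jams unless they rise along its arc.
- brake_tip (a point): Centre of the 16 mm steel ball on the brake toggle's 8 mm stem; as found at (-24, -135, 102.5) mm in the stand frame, flipped at (+24, -135, 102.5).
- brake (a joint): Snap-over toggle: 0 = leaning fully towards the stand's -x as found, 0.90 = flipped fully to the stand's +x side, 0.45 = upright. A spring throws it to whichever stop is nearer, so once pushed a few degrees past upright it clicks home by itself; getting it off its stop takes about 3.4 N sideways at the ball.
- bottle: Loose white plastic bottle, 64 mm in diameter, 190 mm tall, standing; origin at the centre of its underside. It and the can stand one on each side (+x, -x) of the supply box, which side is which varies.
- can: Loose lidded can, 66 mm in diameter, 110 mm tall, standing; origin at the centre of its underside.
- tape: Loose roll of tape lying flat beyond the stand (its +x side), 100 mm across, 48 mm high; origin at the centre of its underside.
- jar: Loose small plastic jar with a lid, 60 mm in diameter, 80 mm tall, standing on the stand's -x side; origin at the centre of its underside.
Mind the look-alikes: they are no part of the job. Leave any brown or yellow look-alike of the supply_box alone. Leave any pink look-alike of the can alone.

How it is judged:
By the outcome, as a careful person would: the job done as asked, in the order asked, and still so for the second after the job is handed in, with the robot touching nothing.
It also fails if it takes over 72 s, if anything falls off the work surface, if the arm or the gripper's body presses on something with over 40 N, if the wrist force passes 120 N, or if a joint passes its speed limit or range.

ROBOT

A 6-joint arm with a two-finger parallel gripper is mounted at the origin on the work surface. World frame = base frame: x ahead of the robot, y to its left, z up, the work surface at z = 0. Lengths are in m, angles in degrees, forces in N, time in s.
With the tool pointing down it reaches from about 0.325 to 0.75 m from the base axis. Payload 7.6 kg.
Tool frame: the origin (TCP) lies at the very end of the fingers, on their centre line; the grasp point (between the pads) lies 19 mm behind it; z points along the fingers, y is the line along which they close (so a half turn about z gives the same grasp; the last joint's range is limited). The gripper opens to 85 mm and grips with 20 to 120 N. Pads are 22 mm wide; open, the fingers measure 114 mm over their backs; the gripper's body (76 mm by 85 mm) begins 54 mm behind the grasp point. The pads swing forward as they close: fully open they stand 13 mm farther back than shut.
Start: joints at [-73.413, 2.991, 80.254, -0, 96.75, -4.028], TCP at [0.185, -0.491, 0.231] pointing down, gripper open.
Joint ranges: [-166.34, 166.34], [-52.06, 124.39], [6.96, 135.62], [-60.46, 240.46], [14.63, 156.25], [-167.68, 167.68]. Speed limits (degrees/s): [147.25, 147.25, 172.46, 180, 180, 180].

INTERFACE

Orientations are given as [roll, pitch, yaw] about the fixed x, y, z axes, in that order (R = Rz(yaw) Ry(pitch) Rx(roll)).
In Python, from bench import read_state, grab_frame, camera_info, close_job gives the robot as it stands.
- The arm moves only by the tool drive_tool, never from a script. Its argument "steps" is a list of rows, each a list of 6 numbers: the shift along the tool's x, y, z normalised to -1 to 1, where 1 is 1000 mm, then the turn, a rotation vector about the tool's x, y, z normalised to -1 to 1, where 1 is 30 degrees. In form: [[dx, dy, dz, ax, ay, az], ...]. A call has 1 to 20 rows; each row is the pose to reach, as a shift and turn from the pose commanded when the call began, along the tool's axes at that moment; what a row does not reach only later rows make up. A row lasts 1/8 s, in which the tool goes at most 62.5 mm and 10.7 degrees, less where a joint would pass 70% of its speed; a pose out of reach is approached as far as the arm can. A call with a number of a shift or a turn outside -1 to 1 is refused whole. A call with a gripper value outside its range is refused whole. "gripper" is the opening, from -1 (shut) to 1 (fully open), set as the call begins (left out, the last holds). The fingers move at their own pace and stop on an object; the grip force is fixed at half the most. Time passes only in rows, so rows that repeat a pose let the fingers close. It gives the time, the measured TCP pose, the force, the opening and the grip force at its end, in the units of the state.
- read_state(): the state, without advancing time (a new reading comes with each control period).
- grab_frame(name): name is "side" or "top" or "wrist"; returns (picture, depth): 384x512x3 uint8, red, green, blue; 384x512 float32, m along the optical axis (not along the pixel's ray), 0 where there is no reading.
- camera_info(name): a dict with "fovy" (degrees; the focal length in pixels is half the picture's height over the tangent of half this angle, whatever the lens; pixels are square), "cx", "cy" (the principal point, pixels), "origin" and "rotation" of the camera in the world. Camera axes: x right, y up, looking along -z (the intrinsics and any distortion apply to the point x, -y, -z); pixel columns grow to the right and rows downward; lengths in m; the calibration is good to about 2 mm. A picture is of the moment at which its call begins: read the wrist's pose just before it. camera_info takes no time and is no camera call; for the wrist camera it gives the pose at the moment of the call.
- close_job(): hands the job in; it is judged then, once.
The state is a dict: "time_s": time; "q": joint angles; "qvel": joint speeds; "joint_torque": joint torques, N m; "eef_pos": TCP position; "orientation": TCP orientation; "force": force on the tool from outside, world axes, zero at the start; "moment": the same for the moment, N m; "opening": finger opening in m; "grip_force": force on a finger pad.
Only numpy, scipy, OpenCV 4.12 (cv2) and the standard library are available. Lean on these libraries where they do the work, as an engineer would, in place of code of your own. Each camera call takes 0.05 s, during which the arm holds its last target. There are 200 camera calls.

## Working session

There is one attempt and no reset: what is moved stays moved. The work goes in short steps, Python scripts to look and compute and a tool call to move; the robot and the scene stay as the last step left them, time stands still between calls to the robot, and variables do not carry over. Pictures are saved under pics/ and viewed, at most 10 in all, crops included, and the job is handed in when it is done.

Besides the shell and the picture viewer there is one more tool, called after "Emit:" in YAML: its name, and indented under it one key for each argument. drive_tool: Moves the arm, as the interface text tells. Its arguments: {"type":"object","properties":{"steps":{"type":"array"},"gripper":{"type":"number"}},"required":["steps"]}

```bash
mkdir -p pics; ls; cat > h.py <<'E'
import numpy as np, cv2
from bench import *
def snap(n,f):
    ci=camera_info(n); im,d=grab_frame(n); cv2.imwrite('pics/'+f+'.png',im[:,:,::-1]); np.savez('pics/'+f+'.npz',im=im,d=d,**{k:np.array(v) for k,v in ci.items() if not isinstance(v,(str,type(None),dict))})
    return im,d,ci
def cloud(d,ci):
    f=192/np.tan(np.radians(ci['fovy'])/2); v,u=np.mgrid[0:384,0:512]
    p=np.stack([(u-ci['cx'])/f*d,-(v-ci['cy'])/f*d,-d],-1)
    return p@np.array(ci['rotation']).T+np.array(ci['origin'])
def load(f): 
    z=np.load('pics/'+f+'.npz'); return z['im'],z['d'],{k:z[k] for k in z.files if k not in('im','d')}
E
python3 - <<'E'
from h import *
print(read_state())
for n in('side','top'):
    im,d,ci=snap(n,n+'0'); print(n,ci)
E
```

```text
pics
{'time_s': 0.0, 'q': array([-7.34114688e+01,  3.02825641e+00,  8.03141948e+01,  1.06500044e-03,
        9.67501043e+01, -4.02721597e+00]), 'qvel': array([ 0.0891181 ,  0.01886204, -0.09374698, -0.08211962,  0.05472754,
        0.00429726]), 'joint_torque': array([-5.89753057e-06, -3.81661713e+01, -3.60184622e+01, -1.04439059e-04,
        6.12738077e-03,  1.35453121e-05]), 'eef_pos': array([ 0.18479562, -0.49107147,  0.2304526 ]), 'orientation': array([-1.79907747e+02, -7.55540753e-03,  2.06158654e+01]), 'force': array([ 0.43068962, -0.89267664, -0.92489818]), 'moment': array([ 0.00082045, -0.03954216, -0.00632365]), 'grip_force': 0.0, 'opening': 0.0853496433839477}
side {'fovy': 57.67327343061899, 'cx': 254.44667484034267, 'cy': 183.95977679022985, 'origin': array([ 0.41297909, -0.56978267,  0.75899786]), 'rotation': array([42.59040872, -0.81551412, -7.44246795])}
top {'fovy': 51.95627520428345, 'cx': 253.8759023086708, 'cy': 193.46610721087876, 'origin': array([0.45571176, 0.0412468 , 1.22496583]), 'rotation': array([  1.66741196,  -1.42274452, -88.6268681 ])}
```

View both.

```bash
sed -i "s/^import numpy.*/import numpy as np, cv2\nfrom scipy.spatial.transform import Rotation as Ro/; s/np.array(ci\['rotation'\]).T/Ro.from_euler('xyz',ci['rotation'],degrees=True).as_matrix().T/" h.py
python3 - <<'E'
from h import *
for n in('side0','top0'):
    im,d,ci=load(n); P=cloud(d,ci)
    print(n,(d==0).sum())
    for v in range(40,384,60): print([tuple(P[v,u].round(3)) for u in range(60,512,130)])
E
```

```text
side0 828
[(np.float64(0.186), np.float64(-0.004), np.float64(0.507)), (np.float64(0.268), np.float64(2.331), np.float64(-0.58)), (np.float64(1.397), np.float64(2.344), np.float64(-0.638)), (np.float64(1.958), np.float64(1.445), np.float64(-0.247))]
[(np.float64(0.147), np.float64(-0.007), np.float64(0.403)), (np.float64(0.328), np.float64(0.575), np.float64(0.001)), (np.float64(0.818), np.float64(0.521), np.float64(0.002)), (np.float64(1.95), np.float64(1.191), np.float64(-0.529))]
[(np.float64(0.091), np.float64(-0.002), np.float64(0.259)), (np.float64(0.326), np.float64(0.244), np.float64(0.002)), (np.float64(0.725), np.float64(0.177), np.float64(0.021)), (np.float64(1.419), np.float64(0.417), np.float64(-0.28))]
[(np.float64(0.049), np.float64(-0.046), np.float64(0.12)), (np.float64(0.325), np.float64(0.008), np.float64(0.003)), (np.float64(0.672), np.float64(-0.033), np.float64(0.003)), (np.float64(1.277), np.float64(0.129), np.float64(-0.31))]
[(np.float64(0.022), np.float64(-0.128), np.float64(-0.002)), (np.float64(0.324), np.float64(-0.167), np.float64(0.002)), (np.float64(0.
[... 1089 characters left out ...]
, np.float64(0.604), np.float64(0.0)), (np.float64(0.405), np.float64(0.207), np.float64(-0.001)), (np.float64(0.416), np.float64(-0.189), np.float64(0.036)), (np.float64(0.424), np.float64(-0.608), np.float64(-0.001))]
[(np.float64(0.213), np.float64(0.598), np.float64(-0.001)), (np.float64(0.221), np.float64(0.202), np.float64(0.001)), (np.float64(0.229), np.float64(-0.199), np.float64(0.003)), (np.float64(0.236), np.float64(-0.609), np.float64(-0.001))]
[(np.float64(0.032), np.float64(0.591), np.float64(-0.0)), (np.float64(0.036), np.float64(0.197), np.float64(-0.005)), (np.float64(0.043), np.float64(-0.204), np.float64(-0.002)), (np.float64(0.207), np.float64(-0.358), np.float64(0.474))]
```

View pics/top0.png

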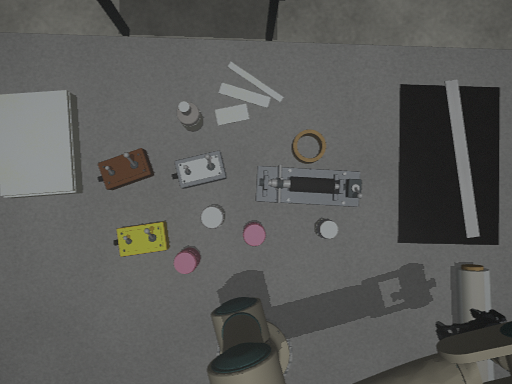

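View pics/side0.png

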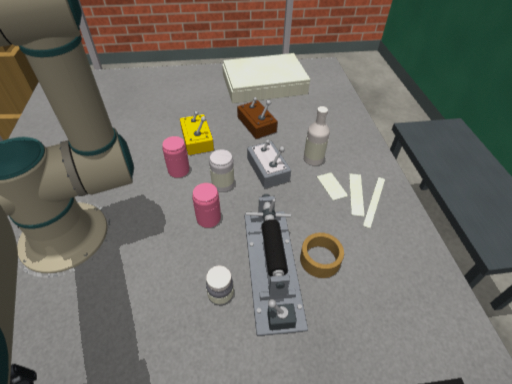

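```bash
python3 - <<'E'
from h import *
im,d,ci=load('top0'); P=cloud(d,ci)
def rect(u0,u1,v0,v1,zl,zh):
    m=np.zeros((384,512),bool); m[v0:v1,u0:u1]=1; m&=(P[...,2]>zl)&(P[...,2]<zh)
    q=P[m][:,:2]; print(cv2.minAreaRect((q*1000).astype(np.float32)),m.sum(),np.median(P[m][:,2]))
rect(172,230,148,192,.04,.06)
rect(250,370,160,212,.004,.025)
for n,u,v,z in(('bottle',184,106,.19),('can',212,217,.11),('tape',309,146,.048),('jar',328,229,.08)): print(n,P[v,u])
m=(P[...,2]>.062)&(P[...,2]<.13)
for s in ((172,230,148,192),(250,370,160,212)):
    mm=np.zeros_like(m); mm[s[2]:s[3],s[0]:s[1]]=1
    n,l,st,c=cv2.connectedComponentsWithStats((m&mm).astype(np.uint8))
    for i in range(1,n): 
        q=P[l==i]; print(st[i],q.mean(0).round(3),q[q[:,2].argmax()].round(3))
a=cv2.resize(im[140:215,165:375,::-1],None,fx=3.8,fy=3.8,interpolation=cv2.INTER_CUBIC); cv2.imwrite('pics/crop0.png',a)
w,_,wi=snap('wrist','w0'); print(wi)
E
```

```text
((560.5060424804688, 177.14564514160156), (85.74114227294922, 140.0561981201172), 14.735743522644043) 1264 0.05105290025903497
((521.4213256835938, -161.38182067871094), (159.35055541992188, 371.8036804199219), 1.3540165424346924) 2304 0.0120756948685663
bottle [0.71255773 0.20599337 0.1890366 ]
can [0.41956594 0.13079469 0.11020723]
tape [ 0.64536934 -0.15773889 -0.00179942]
jar [ 0.39157719 -0.20457013  0.08130053]
[204 154   8  12  46] [0.585 0.149 0.096] [0.597 0.152 0.114]
[183 165   5   7  22] [0.56  0.215 0.079] [0.563 0.216 0.093]
[ 259  164   86   39 1129] [ 0.519 -0.127  0.099] [ 0.528 -0.057  0.13 ]
[354 188   8  11  39] [ 0.497 -0.286  0.097] [ 0.495 -0.29   0.112]
{'fovy': 66.5891472587658, 'cx': 251.81662539075413, 'cy': 195.5452695891905, 'origin': array([ 0.26416642, -0.46158008,  0.37403479]), 'rotation': array([-1.91838028e+01,  5.34986795e-02, -6.93276565e+01])}
```

View pics/crop0.png

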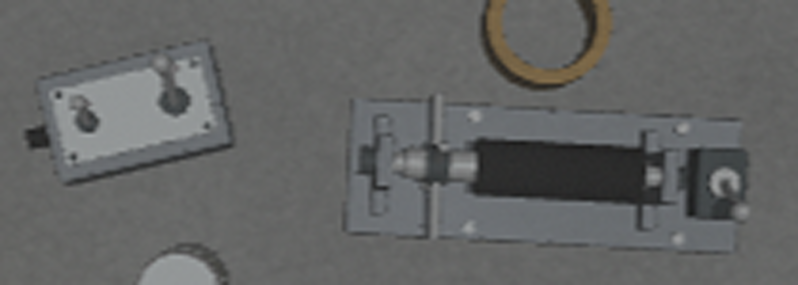

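Emit:
drive_tool:
  steps:
    - [0.06, -0.04, -0.02, 0, 0, -0.3]
    - [0.11, -0.08, -0.04, 0, 0, -0.6]
    - [0.16, -0.115, -0.06, 0, 0, -0.8]
    - [0.2, -0.143, -0.06, 0, 0, -1]
  gripper: 0

```text
time_s: 0.65
eef_pos: [0.3201, -0.2892, 0.2922]
orientation: [179.9, 0.0, 50.8]
force: [0.5, -0.5, -0.9]
opening: 0.0424
grip_force: 0.0
```

```bash
cat >> h.py <<'E'
def go(p,yaw):
    s=read_state(); R=Ro.from_euler('xyz',s['orientation'],degrees=True); T=Ro.from_euler('xyz',[180,0,yaw],degrees=True)
    print('t',s['time_s'],'pos',s['eef_pos'].round(4),'ori',s['orientation'].round(1),'F',s['force'].round(1),'op',round(s['opening'],4))
    print('row',(R.inv().apply(np.array(p)-s['eef_pos'])).round(4),np.degrees((R.inv()*T).as_rotvec()).round(2)/30)
E
python3 -c "
from h import *; go((.53,.02,.33),90)"
```

```text
t 0.65 pos [ 0.3201 -0.2892  0.2922] ori [179.9   0.   50.8] F [ 0.5 -0.5 -0.9] op 0.0424
row [ 0.3722 -0.0329 -0.038 ] [ 0.004       0.002      -1.30733333]
```

Emit:
drive_tool:
  steps:
    - [0.06, -0.005, -0.01, 0, 0, -0.2]
    - [0.12, -0.01, -0.02, 0, 0, -0.4]
    - [0.18, -0.02, -0.03, 0, 0, -0.6]
    - [0.24, -0.025, -0.04, 0, 0, -0.8]
    - [0.3, -0.03, -0.04, 0, 0, -1]
    - [0.35, -0.033, -0.04, 0, 0, -1]
    - [0.372, -0.033, -0.04, 0, 0, -1]
    - [0.372, -0.033, -0.04, 0, 0, -1]

```text
time_s: 1.65
eef_pos: [0.5302, 0.0189, 0.3299]
orientation: [-179.9, 0.0, 80.7]
force: [-0.7, -0.1, 0.3]
opening: 0.0427
grip_force: 0.0
```

```bash
python3 - <<'E'
from h import *
go((.592,.14,.17),104.7)
im,d,ci=snap('wrist','w1'); P=cloud(d,ci); print(ci['origin'],ci['rotation'],P[300,256],P[100,256])
E
```

```text
t 1.65 pos [0.5302 0.0189 0.3299] ori [-179.9    0.    80.7] F [-0.7 -0.1  0.3] op 0.0427
row [0.1295 0.0418 0.1598] [-0.00366667 -0.         -0.79866667]
[0.54414424 0.10243066 0.47335255] [-19.20917219   0.12860506  -9.19862644] [ 0.50166954 -0.19496861  0.10070056] [5.47983974e-01 9.25112819e-02 6.87764882e-05]
```

View pics/w1.png

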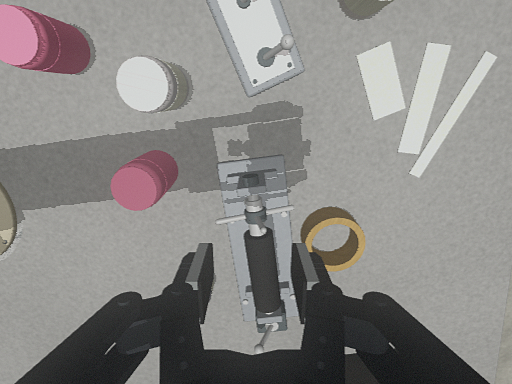

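```bash
python3 - <<'E'
from h import *
im,d,ci=load('w1'); P=cloud(d,ci)
a=cv2.resize(im[145:340,195:320,::-1],None,fx=3,fy=3,interpolation=cv2.INTER_CUBIC); b=cv2.resize(im[0:100,210:310,::-1],None,fx=3,fy=3,interpolation=cv2.INTER_CUBIC)
c=np.zeros((585,700,3),np.uint8); c[:,:375]=a; c[:300,390:690]=b; cv2.imwrite('pics/c1.png',c)
for v in range(190,226,4): print(v,[(u,tuple((P[v,u]*1000).astype(int).tolist())) for u in range(214,298,8)])
E
```

```text
190 [(214, (454, -39, 1)), (222, (470, -38, 11)), (230, (483, -40, 12)), (238, (505, -14, 101)), (246, (516, -16, 102)), (254, (526, -18, 99)), (262, (537, -19, 101)), (270, (548, -50, 13)), (278, (561, -53, 11)), (286, (575, -55, 11)), (294, (589, -61, 1))]
194 [(214, (453, -46, 1)), (222, (468, -45, 12)), (230, (482, -47, 13)), (238, (504, -20, 100)), (246, (515, -22, 101)), (254, (525, -24, 99)), (262, (534, -56, 11)), (270, (547, -57, 13)), (278, (560, -59, 13)), (286, (574, -62, 11)), (294, (588, -68, 0))]
198 [(214, (452, -53, 2)), (222, (467, -52, 11)), (230, (480, -53, 14)), (238, (494, -55, 14)), (246, (512, -34, 81)), (254, (524, -32, 92)), (262, (533, -62, 13)), (270, (546, -64, 14)), (278, (560, -67, 12)), (286, (573, -68, 13)), (294, (587, -75, 0))]
202 [(214, (450, -61, 0)), (222, (464, -63, 1)), (230, (479, -60, 13)), (238, (492, -62, 14)), (246, (512, -36, 93)), (254, (523, -35, 98)), (262, (532, -69, 13)), (270, (545, -71, 13)), (278, (559, -74, 12)), (286, (572, -76, 12)), (294, (586, -82, 1))]
206 [(214, (448, -68, 0)), (222, (462, -70, 0)), (230, (478, -68, 12)), 
[... 517 characters left out ...]
488, -85, 12)), (246, (509, -52, 97)), (254, (521, -51, 103)), (262, (532, -55, 97)), (270, (542, -94, 11)), (278, (556, -95, 13)), (286, (569, -96, 15)), (294, (584, -105, 1))]
218 [(214, (444, -90, 1)), (222, (475, -53, 95)), (230, (486, -55, 95)), (238, (497, -57, 95)), (246, (508, -59, 95)), (254, (520, -58, 101)), (262, (531, -61, 98)), (270, (541, -100, 13)), (278, (555, -102, 13)), (286, (568, -105, 12)), (294, (583, -112, 1))]
222 [(214, (442, -98, 0)), (222, (474, -58, 98)), (230, (473, -95, 16)), (238, (486, -99, 13)), (246, (507, -65, 93)), (254, (519, -64, 101)), (262, (531, -56, 121)), (270, (540, -108, 12)), (278, (554, -109, 14)), (286, (567, -112, 12)), (294, (582, -120, 1))]
```

View pics/c1.png

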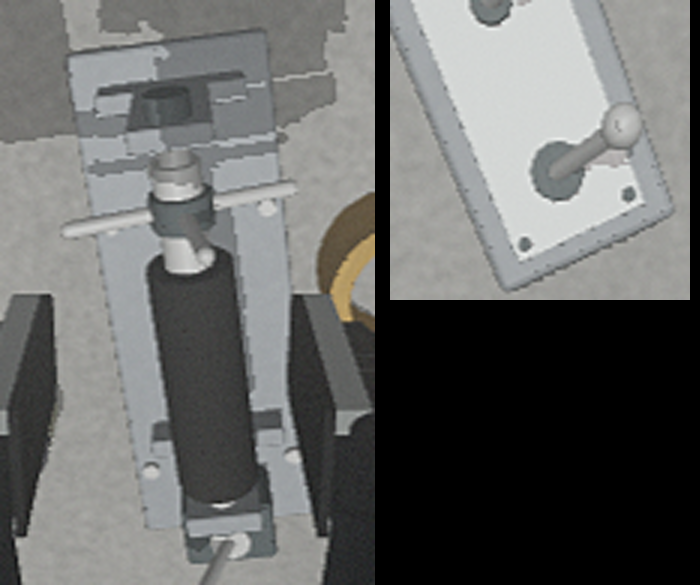

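```bash
python3 - <<'E'
from h import *
im,d,ci=load('w1'); P=cloud(d,ci)*1000
x,y,z=P[...,0],P[...,1],P[...,2]
m=(z>98)&(z<125)&(abs(x-595)<25)&(abs(y-150)<25); q=P[m]; t=q[q[:,2].argmax()]; s=q[np.linalg.norm(q-t,axis=1)<9]; print('ball',len(s),s.mean(0).round(1),t.round(1))
import sys
for nm in ('top0','w1'):
    im,d,ci=load(nm); P=cloud(d,ci)*1000; x,y,z=P[...,0],P[...,1],P[...,2]
    m=(z>8)&(z<17)&(x>440)&(x<600)&(y>-330)&(y<0)
    m=cv2.morphologyEx(m.astype(np.uint8),cv2.MORPH_OPEN,np.ones((3,3)))
    n,l,st,c=cv2.connectedComponentsWithStats(m)
    l=np.isin(l,[i for i in range(1,n) if st[i][4]>60]); q=P[l][:,:2].astype(np.float32)
    print(nm,len(q),cv2.minAreaRect(q))
    # roller centre line
    for y0 in range(-190,-80,20):
        k=(abs(y-y0)<5)&(z>90)&(z<112)&(abs(x-520)<40); print(y0,np.median(z[k]).round(1),x[k].min().round(1),x[k].max().round(1), x[k&(z>102)].mean().round(1))
    k=(z>92)&(z<118)&(y<-265)&(y>-310)&(abs(x-500)<40); q=P[k]; 
    if len(q): t=q[q[:,2].argmax()]; s=q[np.linalg.norm(q-t,axis=1)<9]; print('brake',len(s),s.mean(0).round(1),t.round(1))
E
```

```text
ball 144 [590.5 150.7 111.4] [590.4 151.3 114. ]
top0 1578 ((519.2592163085938, -156.50157165527344), (312.5552062988281, 109.8626480102539), 88.32933044433594)
-190 103.7 498.5 539.3 517.9
-170 103.8 498.1 538.8 518.5
-150 104.0 500.4 537.9 518.4
-130 103.1 499.8 540.7 522.3
-110 102.9 499.4 539.7 519.5
-90 103.1 501.9 542.5 520.8
brake 12 [ 492.9 -287.5  110.1] [ 494.8 -290.4  112.5]
w1 4857 ((518.330078125, -155.81277465820312), (314.3463134765625, 109.95294952392578), 88.27129364013672)
-190 105.0 496.1 538.9 517.7
-170 105.1 497.1 539.3 517.8
-150 104.8 497.4 540.1 519.3
-130 105.1 498.0 540.7 519.2
-110 105.2 498.8 540.9 519.7
-90 101.1 499.4 541.7 520.6
brake 46 [ 490.9 -285.2  109.4] [ 490.2 -288.   112.5]
```

Emit:
drive_tool:
  steps:
    - [0.035, 0.008, 0.03, 0, 0, -0.2]
    - [0.07, 0.015, 0.07, 0, 0, -0.4]
    - [0.105, 0.022, 0.11, 0, 0, -0.6]
    - [0.1364, 0.03, 0.15, 0, 0, -0.8]
    - [0.1364, 0.03, 0.16, 0, 0, -0.8]
    - [0.1364, 0.03, 0.16, 0, 0, -0.8]

```text
time_s: 2.45
eef_pos: [0.5815, 0.1462, 0.1711]
orientation: [-180.0, 0.0, 104.5]
force: [-0.7, -0.1, 1.0]
opening: 0.043
grip_force: 0.0
```

```bash
python3 -c "
from h import *; go((.5818,.1487,.085),104.7)"
```

```text
t 2.45 pos [0.5815 0.1462 0.1711] ori [-180.     0.   104.5] F [-0.7 -0.1  1. ] op 0.043
row [0.0024 0.001  0.0861] [-0.00133333  0.001      -0.007     ]
```

Descend, then push 38 mm toward box −x (tool −y), slowly.

Emit:
drive_tool:
  steps:
    - [0.0024, 0.001, 0.04, 0, 0, 0]
    - [0.0024, 0.001, 0.07, 0, 0, 0]
    - [0.0024, 0.001, 0.086, 0, 0, 0]
    - [0.0024, 0.001, 0.086, 0, 0, 0]

```text
time_s: 2.95
eef_pos: [0.5822, 0.1493, 0.0855]
orientation: [180.0, 0.0, 104.5]
force: [-0.0, -0.6, 0.0]
opening: 0.0425
grip_force: 0.0
```

Emit:
drive_tool:
  steps:
    - [0, -0.006, 0, 0, 0, 0]
    - [0, -0.012, 0, 0, 0, 0]
    - [0, -0.018, 0, 0, 0, 0]
    - [0, -0.024, 0, 0, 0, 0]
    - [0, -0.03, 0, 0, 0, 0]
    - [0, -0.036, 0, 0, 0, 0]
    - [0, -0.04, 0, 0, 0, 0]
    - [0, -0.04, 0, 0, 0, 0]

```text
time_s: 3.95
eef_pos: [0.543, 0.1399, 0.0847]
orientation: [-180.0, 0.0, 104.6]
force: [-0.6, -0.2, 0.2]
opening: 0.0428
grip_force: 0.0
```

Emit:
drive_tool:
  steps:
    - [0, 0.003, -0.03, 0, 0, 0]
    - [0, 0.003, -0.08, 0, 0, 0]
    - [-0.05, 0.003, -0.13, 0, 0, 0.2]
    - [-0.1, 0.003, -0.17, 0, 0, 0.4]
    - [-0.12, 0.003, -0.18, 0, 0, 0.57]
    - [-0.12, 0.003, -0.18, 0, 0, 0.57]

```text
time_s: 4.7
eef_pos: [0.5773, 0.023, 0.2663]
orientation: [179.8, 0.0, 87.4]
force: [-0.3, -0.2, -0.4]
opening: 0.0429
grip_force: 0.0
```

```bash
python3 - <<'E'
from h import *
go((.505,-.06,.2),88.3)
im,d,ci=snap('top','top1'); P=cloud(d,ci)*1000; im2,d2,c2=snap('side','side1'); im3,d3,c3=snap('wrist','w2')
for nm in('top1','side1','w2'):
    im,d,ci=load(nm); P=cloud(d,ci)*1000;x,y,z=P[...,0],P[...,1],P[...,2]
    k=(z>75)&(z<118)&(abs(x-560)<60)&(abs(y-147)<25); q=P[k]; t=q[q[:,2].argmax()] if len(q) else 0; print(nm,len(q),t)
E
```

```text
t 4.7 pos [0.5773 0.023  0.2663] ori [179.8   0.   87.4] F [-0.3 -0.2 -0.4] op 0.0429
row [-0.0862 -0.0686  0.0662] [ 0.00533333  0.00033333 -0.03166667]
top1 31 [543.359544   136.59080462 114.69279734]
side1 41 [546.81549708 138.16890917 115.29529742]
w2 351 [546.32599191 139.2675926  115.33716113]
```

```bash
cat > star.py <<'E'
from h import *
import sys
im,d,ci=snap('wrist',sys.argv[1]) if len(sys.argv)>2 else load(sys.argv[1])
P=cloud(d,ci)*1000; x,y,z=P[...,0],P[...,1],P[...,2]
k=(abs(y+58)<14)&(abs(x-521.5)<75)&(z>40)&((x-521.5)**2+(z-85)**2>25**2)&((x-521.5)**2+(z-85)**2<72**2)
q=P[k]; a=np.degrees(np.arctan2(q[:,0]-521.5,q[:,2]-85)); r=np.hypot(q[:,0]-521.5,q[:,2]-85)
for b in range(-100,110,10):
    s=(a>=b)&(a<b+10)
    if s.sum()>3: print(b,s.sum(),'a',np.median(a[s]).round(1),'r',r[s].max().round(1),'y',np.median(q[s][:,1]).round(1), 'tip',q[s][r[s].argmax()].round(1))
E
python3 star.py w2
```

```text
-80 172 a -74.3 r 57.6 y -56.1 tip [465.5 -58.3  98.6]
-70 13 a -69.0 r 32.2 y -58.0 tip [491.3 -58.   96.1]
10 57 a 12.9 r 59.4 y -56.4 tip [533.2 -58.6 143.2]
80 11 a 88.9 r 30.4 y -59.4 tip [551.9 -59.6  85.2]
90 150 a 94.9 r 56.9 y -58.5 tip [577.9 -59.3  76.9]
```

Emit:
drive_tool:
  steps:
    - [-0.04, -0.02, 0.03, 0, 0, 0]
    - [-0.083, -0.043, 0.06, 0, 0, 0]
    - [-0.083, -0.043, 0.091, 0, 0, 0]
    - [-0.083, -0.043, 0.125, 0, 0, 0]
    - [-0.083, -0.043, 0.159, 0, 0, 0]
    - [-0.083, -0.043, 0.159, 0, 0, 0]

```text
time_s: 5.6
eef_pos: [0.5277, -0.055, 0.1024]
orientation: [-179.6, -0.1, 87.6]
force: [-0.8, -0.2, 0.7]
opening: 0.0426
grip_force: 0.0
```

```bash
python3 - <<'E'
from h import *
go((.5305,-.058,.107),88.3)
im,d,ci=snap('wrist','w3'); a=cv2.resize(im[120:,100:420,::-1],None,fx=2,fy=2); cv2.imwrite('pics/w3c.png',a)
E
```

```text
t 5.6 pos [ 0.5277 -0.055   0.1024] ori [-1.796e+02 -1.000e-01  8.760e+01] F [-0.8 -0.2  0.7] op 0.0426
row [-0.0029  0.0029 -0.0046] [-0.01433333 -0.002      -0.022     ]
```

View pics/w3c.png

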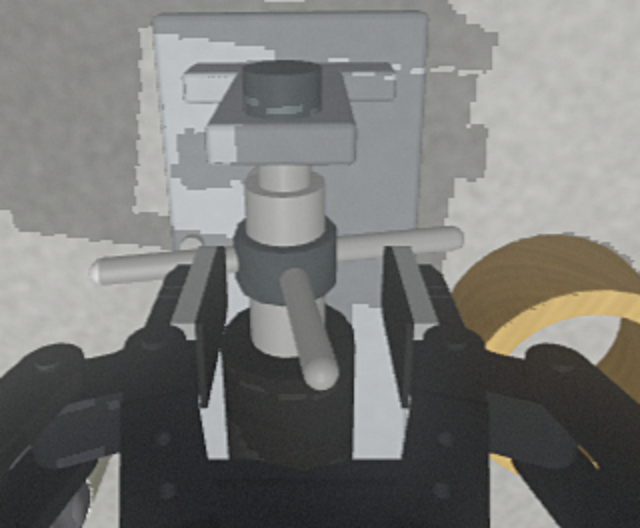

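Emit:
drive_tool:
  steps:
    - [-0.003, 0.0, -0.004, 0, 0, 0]
    - [-0.003, 0.008, -0.004, 0, 0, 0]
    - [-0.003, 0.014, -0.004, 0, 0, 0]
    - [-0.003, 0.02, -0.004, 0, 0, 0]
    - [-0.003, 0.026, -0.004, 0, 0, 0]
    - [-0.003, 0.032, -0.004, 0, 0, 0]
    - [-0.003, 0.037, -0.002, 0, 0, 0]
    - [-0.003, 0.042, 0, 0, 0, 0]
    - [-0.003, 0.047, 0.001, 0, 0, 0]
    - [-0.003, 0.052, 0.001, 0, 0, 0]
    - [-0.003, 0.052, 0.001, 0, 0, 0]

```text
time_s: 7.02
eef_pos: [0.5824, -0.0617, 0.1051]
orientation: [179.9, 0.0, 87.5]
force: [-1.9, -0.5, 1.9]
opening: 0.0427
grip_force: 0.8
```

```bash
python3 - <<'E'
from h import *
go((.5305,-.058,.107),88.3)
E
python3 star.py w4 new
```

```text
t 7.025 pos [ 0.5824 -0.0617  0.1051] ori [179.9   0.   87.5] F [-1.9 -0.5  1.9] op 0.0427
row [ 0.0015 -0.052  -0.0019] [ 0.00166667  0.00033333 -0.026     ]
-30 664 a -21.9 r 59.3 y -55.5 tip [498.8 -57.9 139.8]
-20 491 a -18.6 r 57.3 y -57.9 tip [502.7 -58.6 139.1]
0 21 a 8.8 r 71.9 y -47.8 tip [532.5 -47.6 156.1]
10 137 a 16.2 r 72.0 y -53.0 tip [539.8 -48.7 154.6]
20 152 a 27.7 r 72.0 y -53.1 tip [554.5 -47.9 149. ]
30 928 a 34.3 r 72.0 y -53.4 tip [560.2 -53.5 145.7]
40 418 a 44.0 r 62.0 y -52.9 tip [561.5 -49.9 132.3]
50 335 a 56.4 r 56.7 y -58.2 tip [570.1 -58.2 114.2]
60 358 a 61.9 r 59.1 y -57.5 tip [574.1 -59.6 112. ]
```

Emit:
drive_tool:
  steps:
    - [0, -0.004, 0, 0, 0, 0]
    - [0.002, -0.008, -0.04, 0, 0, 0]
    - [0.002, -0.02, -0.062, 0, 0, 0]
    - [0.002, -0.06, -0.062, 0, 0, 0]
    - [0.002, -0.076, -0.062, 0, 0, 0]
    - [0.002, -0.076, -0.05, 0, 0, 0]
    - [0.002, -0.076, -0.02, 0, 0, 0]
    - [0.002, -0.076, -0.001, 0, 0, 0]
    - [0.002, -0.076, -0.001, 0, 0, 0]

```text
time_s: 8.2
eef_pos: [0.5052, -0.0562, 0.1035]
orientation: [-179.8, -0.0, 87.5]
force: [1.1, 0.3, 0.0]
opening: 0.0427
grip_force: 0.0
```

```bash
python3 - <<'E'
from h import *
go((.5065,-.058,.107),87.5)
E
python3 star.py w5 new
```

```text
t 8.2 pos [ 0.5052 -0.0562  0.1035] ori [-179.8   -0.    87.5] F [1.1 0.3 0. ] op 0.0427
row [-0.0017  0.0013 -0.0035] [-0.00733333 -0.001       0.00033333]
-70 9 a -60.2 r 55.4 y -60.2 tip [473.3 -48.4 112.4]
-60 325 a -53.9 r 65.9 y -48.0 tip [470.6 -48.  126.9]
-50 526 a -45.1 r 72.0 y -47.9 tip [472.3 -47.8 137.6]
-40 653 a -34.5 r 72.0 y -49.7 tip [480.5 -45.9 144.2]
-30 619 a -22.9 r 59.6 y -55.2 tip [496.6 -57.1 139.1]
-20 237 a -18.8 r 56.0 y -57.1 tip [502.4 -55.8 137.6]
0 1126 a 6.8 r 72.0 y -50.6 tip [532.7 -45.4 156.1]
10 869 a 14.0 r 72.0 y -46.5 tip [542.3 -51.3 153.9]
20 270 a 22.5 r 71.9 y -50.7 tip [547.6 -51.7 152. ]
30 6 a 30.7 r 36.4 y -51.0 tip [539.8 -51.  116.5]
50 408 a 58.5 r 57.3 y -59.2 tip [571.1 -59.9 113.6]
60 483 a 61.7 r 58.4 y -57.1 tip [573.9 -60.6 110.9]
```

Emit:
drive_tool:
  steps:
    - [-0.002, 0.008, -0.003, 0, 0, 0]
    - [-0.002, 0.014, -0.003, 0, 0, 0]
    - [-0.002, 0.02, -0.003, 0, 0, 0]
    - [-0.002, 0.026, -0.003, 0, 0, 0]
    - [-0.002, 0.032, -0.003, 0, 0, 0]
    - [-0.002, 0.038, -0.003, 0, 0, 0]
    - [-0.002, 0.044, -0.003, 0, 0, 0]
    - [-0.002, 0.05, -0.003, 0, 0, 0]
    - [-0.002, 0.056, -0.003, 0, 0, 0]
    - [-0.002, 0.061, -0.001, 0, 0, 0]
    - [-0.002, 0.066, 0, 0, 0, 0]
    - [-0.002, 0.071, 0, 0, 0, 0]
    - [-0.002, 0.075, 0, 0, 0, 0]
    - [-0.002, 0.075, 0, 0, 0, 0]

```text
time_s: 10.0
eef_pos: [0.5815, -0.0617, 0.1061]
orientation: [179.9, 0.0, 87.5]
force: [-0.5, -0.6, 1.0]
opening: 0.0423
grip_force: 0.8
```

```bash
python3 - <<'E'
from h import *
go((.5065,-.058,.107),87.5)
E
python3 star.py w6 new
```

```text
t 10.0 pos [ 0.5815 -0.0617  0.1061] ori [179.9   0.   87.5] F [-0.5 -0.6  1. ] op 0.0423
row [ 0.0005 -0.0751 -0.001 ] [0.00266667 0.00033333 0.00033333]
-30 1386 a -22.4 r 67.1 y -55.1 tip [493.9 -57.6 146.2]
-20 614 a -19.0 r 64.8 y -57.5 tip [499.9 -59.  146.1]
0 16 a 8.7 r 71.8 y -47.9 tip [530.9 -47.3 156.2]
10 107 a 15.9 r 72.0 y -53.1 tip [537.  -47.8 155.3]
20 212 a 28.0 r 72.0 y -53.0 tip [553.4 -48.6 149.5]
30 889 a 34.1 r 72.0 y -53.3 tip [559.8 -55.5 146. ]
40 376 a 43.8 r 60.6 y -52.3 tip [560.5 -52.1 131.4]
50 436 a 57.4 r 58.2 y -58.5 tip [571.6 -59.8 114.5]
60 215 a 61.6 r 58.8 y -56.9 tip [573.6 -60.7 112.2]
```

Emit:
drive_tool:
  steps:
    - [0, -0.004, 0, 0, 0, 0]
    - [0.002, -0.008, -0.04, 0, 0, 0]
    - [0.002, -0.02, -0.065, 0, 0, 0]
    - [0.002, -0.06, -0.065, 0, 0, 0]
    - [0.002, -0.081, -0.065, 0, 0, 0]
    - [0.002, -0.081, -0.055, 0, 0, 0]
    - [0.002, -0.081, -0.025, 0, 0, 0]
    - [0.002, -0.081, -0.012, 0, 0, 0]
    - [0.002, -0.081, -0.012, 0, 0, 0]

```text
time_s: 11.18
eef_pos: [0.4997, -0.0561, 0.1167]
orientation: [-179.9, -0.0, 87.5]
force: [0.9, -0.6, -0.1]
opening: 0.0427
grip_force: 0.0
```

Emit:
drive_tool:
  steps:
    - [-0.002, 0.008, 0, 0, 0, 0]
    - [-0.002, 0.014, 0, 0, 0, 0]
    - [-0.002, 0.02, 0, 0, 0, 0]
    - [-0.002, 0.026, 0, 0, 0, 0]
    - [-0.002, 0.03, 0, 0, 0, 0]
    - [-0.002, 0.03, 0, 0, 0, 0]

```text
time_s: 11.92
eef_pos: [0.5304, -0.0595, 0.1179]
orientation: [179.9, 0.0, 87.5]
force: [0.1, -0.6, -0.0]
opening: 0.0425
grip_force: 0.0
```

```bash
python3 - <<'E'
from h import *
go((.5215,-.058,.118),88.3)
E
python3 star.py w7 new
```

```text
t 11.925 pos [ 0.5304 -0.0595  0.1179] ori [179.9   0.   87.5] F [ 0.1 -0.6 -0. ] op 0.0425
row [ 0.0011 -0.009  -0.0001] [ 0.002       0.00033333 -0.026     ]
-100 172 a -91.2 r 56.9 y -54.3 tip [464.6 -57.4  84.2]
-90 376 a -88.2 r 56.5 y -57.1 tip [465.  -56.3  85. ]
-30 301 a -22.9 r 71.8 y -51.2 tip [496.8 -50.1 152.4]
-20 923 a -13.8 r 72.0 y -48.7 tip [505.1 -47.  155.1]
-10 989 a -4.2 r 71.9 y -55.2 tip [509.3 -53.7 155.9]
0 278 a 1.3 r 66.1 y -56.7 tip [522.2 -56.8 151.1]
20 280 a 27.6 r 72.0 y -55.8 tip [551.5 -66.2 150.5]
30 549 a 34.9 r 72.0 y -52.9 tip [558.2 -50.1 146.9]
40 94 a 41.6 r 67.8 y -53.9 tip [565.1 -54.6 137. ]
70 306 a 78.4 r 55.6 y -59.4 tip [576.2 -61.3  94.7]
80 320 a 81.5 r 57.7 y -57.6 tip [578.9 -58.9  91.1]
```

Emit:
drive_tool:
  steps:
    - [0.001, -0.009, 0, 0, 0, 0]
    - [0.001, -0.009, 0, 0, 0, 0]

```text
time_s: 12.22
eef_pos: [0.5203, -0.0579, 0.1179]
orientation: [180.0, 0.0, 87.5]
force: [-0.4, 0.1, 0.7]
opening: 0.0428
grip_force: 0.0
```

Emit:
drive_tool:
  steps:
    - [0, 0, 0, 0, 0, 0]
    - [0, 0, 0, 0, 0, 0]
    - [0, 0, 0, 0, 0, 0]
    - [0, 0, 0, 0, 0, 0]
  gripper: -0.7

```text
time_s: 12.72
eef_pos: [0.5208, -0.058, 0.1181]
orientation: [-180.0, 0.0, 87.5]
force: [-4.2, 0.8, 3.2]
opening: 0.0139
grip_force: 33.3
```

Emit:
drive_tool:
  steps:
    - [0, 0, 0, 0, 0, 0]
    - [0, 0, 0, 0, 0, 0]
    - [0, 0, 0, 0, 0, 0]
  gripper: 0

```text
time_s: 13.1
eef_pos: [0.521, -0.0581, 0.1178]
orientation: [180.0, 0.0, 87.5]
force: [0.1, 0.2, -0.1]
opening: 0.0426
grip_force: 0.0
```

Emit:
drive_tool:
  steps:
    - [0, 0, -0.03, 0, 0, 0]
    - [0, 0, -0.08, 0, 0, 0]
    - [0.04, 0, -0.12, 0, 0, 0]
    - [0.08, 0, -0.16, 0, 0, 0]
    - [0.08, 0, -0.16, 0, 0, 0]
    - [0.08, 0, -0.16, 0, 0, 0]

```text
time_s: 13.85
eef_pos: [0.5242, 0.0217, 0.277]
orientation: [-179.9, 0.0, 87.5]
force: [-0.5, 0.2, -0.6]
opening: 0.0427
grip_force: 0.0
```

```bash
python3 - <<'E'
from h import *
go((.5215,-.058,.118),88.3)
E
python3 star.py w8 new; python3 - <<'E'
from h import *
snap('top','top2')
im,d,ci=load('w8'); P=cloud(d,ci)*1000; x,y,z=P[...,0],P[...,1],P[...,2]
g=im.mean(2)
for y0 in range(-200,-80,15):
    r=(abs(y-y0)<6)&(z>92)&(z<116)&(abs(x-520)<30); k=r&(g>90)
    print(y0,r.sum(),k.sum(),x[r].min().round(1),x[r].max().round(1), (x[k].mean().round(1),z[k].mean().round(1),x[k].min().round(1),x[k].max().round(1)) if k.any() else '')
a=np.vstack([cv2.resize(im[100:300,150:370,::-1],None,fx=2.9,fy=2.9)]); cv2.imwrite('pics/w8c.png',a)
E
```

```text
t 13.85 pos [0.5242 0.0217 0.277 ] ori [-179.9    0.    87.5] F [-0.5  0.2 -0.6] op 0.0427
row [-0.0797  0.0009  0.159 ] [-0.002       0.00066667 -0.02566667]
-100 10 a -92.2 r 39.9 y -54.5 tip [481.6 -54.2  83.9]
-90 149 a -85.3 r 57.5 y -56.6 tip [464.  -56.3  86.7]
-10 139 a -3.2 r 67.8 y -55.4 tip [520.  -56.1 152.8]
0 103 a 2.5 r 67.2 y -55.9 tip [522.2 -54.1 152.2]
70 13 a 79.4 r 43.6 y -60.2 tip [564.3 -60.2  92.9]
80 162 a 83.7 r 57.2 y -58.5 tip [578.6 -58.7  88.7]
-200 205 58 496.3 537.3 (np.float64(516.9), np.float64(110.0), np.float64(496.7), np.float64(523.3))
-185 212 72 497.2 537.7 (np.float64(517.3), np.float64(109.9), np.float64(497.4), np.float64(523.8))
-170 217 73 498.1 538.1 (np.float64(518.3), np.float64(110.1), np.float64(512.0), np.float64(524.3))
-155 229 74 497.8 538.4 (np.float64(518.2), np.float64(110.2), np.float64(497.8), np.float64(524.9))
-140 233 75 498.6 538.8 (np.float64(519.2), np.float64(110.0), np.float64(498.8), np.float64(525.4))
-125 243 81 499.3 539.2 (np.float64(520.0), np.float64(110.1), np.float64(514.1), np.float64(525.9))
-110 246 85 499.1 539.5 (np.float64(519.4), np.float64(109.9), np.float64(499.1), np.float64(526.5))
-95 274 80 499.8 541.1 (np.float64(519.2), np.float64(109.4), np.float64(499.8), np.float64(526.8))
```

View pics/w8c.png

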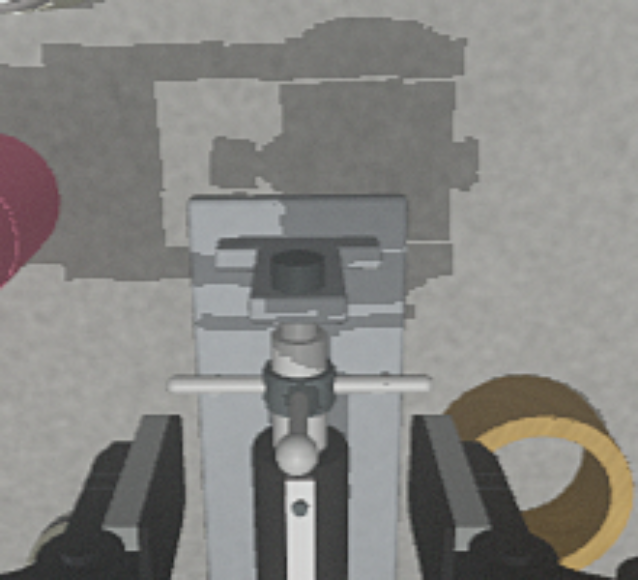

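Emit:
drive_tool:
  steps:
    - [-0.055, -0.002, 0, 0, 0, 0]
    - [-0.11, -0.004, 0, 0, 0, 0]
    - [-0.165, -0.006, 0, 0, 0, 0]
    - [-0.22, -0.008, 0.02, 0, 0, 0]
    - [-0.27, -0.01, 0.05, 0, 0, 0]
    - [-0.3115, -0.0117, 0.09, 0, 0, 0]
    - [-0.3115, -0.0117, 0.11, 0, 0, 0]
    - [-0.3115, -0.0117, 0.11, 0, 0, 0]
    - [-0.3115, -0.0117, 0.11, 0, 0, 0]

```text
time_s: 15.08
eef_pos: [0.4993, -0.289, 0.1688]
orientation: [180.0, 0.0, 87.5]
force: [0.2, -0.1, 0.4]
opening: 0.0426
grip_force: 0.0
```

```bash
python3 - <<'E'
from h import *
go((.499,-.289,.085),88.3)
im,d,ci=snap('wrist','w9'); P=cloud(d,ci)*1000;x,y,z=P[...,0],P[...,1],P[...,2]
k=(z>92)&(z<118)&(y<-260)&(y>-315)&(abs(x-500)<30); q=P[k]
if len(q): t=q[q[:,2].argmax()]; s=q[np.linalg.norm(q-t,axis=1)<9]; print('brake',len(s),s.mean(0).round(1),t.round(1))
E
```

```text
t 15.075 pos [ 0.4993 -0.289   0.1688] ori [180.    0.   87.5] F [ 0.2 -0.1  0.4] op 0.0426
row [ 0.     -0.0004  0.0838] [ 0.00166667  0.001      -0.02633333]
brake 258 [ 491.2 -287.1  109.5] [ 491.4 -288.1  112.3]
```

Emit:
drive_tool:
  steps:
    - [0, 0, 0.04, 0, 0, 0]
    - [0, 0, 0.07, 0, 0, 0]
    - [0, 0, 0.084, 0, 0, 0]
    - [0, 0, 0.084, 0, 0, 0]

```text
time_s: 15.62
eef_pos: [0.4993, -0.2886, 0.0842]
orientation: [-180.0, 0.0, 87.5]
force: [0.4, 1.0, 0.5]
opening: 0.0428
grip_force: 0.0
```

Emit:
drive_tool:
  steps:
    - [0, 0.006, 0, 0, 0, 0]
    - [0, 0.012, 0, 0, 0, 0]
    - [0, 0.018, 0, 0, 0, 0]
    - [0, 0.024, 0, 0, 0, 0]
    - [0, 0.03, 0, 0, 0, 0]
    - [0, 0.036, 0, 0, 0, 0]
    - [0, 0.04, 0, 0, 0, 0]
    - [0, 0.04, 0, 0, 0, 0]

```text
time_s: 16.62
eef_pos: [0.5394, -0.2905, 0.0838]
orientation: [-180.0, -0.0, 87.5]
force: [0.4, 0.2, 0.9]
opening: 0.0427
grip_force: 0.0
```

Emit:
drive_tool:
  steps:
    - [0, -0.003, -0.03, 0, 0, 0]
    - [0, -0.003, -0.08, 0, 0, 0]
    - [0, -0.003, -0.13, 0, 0, 0]
    - [0, -0.003, -0.18, 0, 0, 0]
    - [-0.04, -0.003, -0.2, 0, 0, 0]
    - [-0.04, -0.003, -0.2, 0, 0, 0]
    - [-0.04, -0.003, -0.2, 0, 0, 0]

```text
time_s: 17.5
eef_pos: [0.5342, -0.3301, 0.283]
orientation: [-179.9, -0.1, 87.5]
force: [-0.1, -0.1, -0.3]
opening: 0.0424
grip_force: 0.0
```

```bash
python3 - <<'E'
from h import *
go((.5,-.3,.25),88)
snap('wrist','w10'); snap('side','side2'); snap('top','top3')
for nm in('w10','side2','top3'):
    im,d,ci=load(nm); P=cloud(d,ci)*1000;x,y,z=P[...,0],P[...,1],P[...,2]
    for n,c in(('brake',(515,-288)),('iso',(567,145))):
        k=(z>75)&(z<118)&(abs(x-c[0])<45)&(abs(y-c[1])<25); q=P[k]
        if len(q): print(nm,n,q[q[:,2].argmax()].round(1))
a=cv2.imread('pics/side2.png'); b=cv2.imread('pics/side0.png'); cv2.imwrite('pics/fin.png',np.hstack([a[60:340,130:400],b[60:340,130:400]]))
E
```

```text
t 17.5 pos [ 0.5342 -0.3301  0.283 ] ori [-1.799e+02 -1.000e-01  8.750e+01] F [-0.1 -0.1 -0.3] op 0.0424
row [ 0.0285 -0.0355  0.0331] [-0.00233333 -0.002      -0.01633333]
w10 brake [ 539.2 -287.8  112.7]
side2 brake [ 539.4 -292.8  112.3]
top3 brake [ 537.6 -289.9  111.7]
top3 iso [543.5 133.8 114. ]
```

View pics/fin.png

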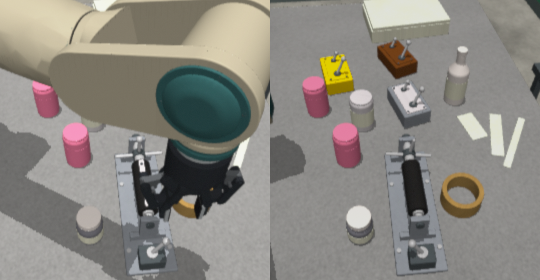

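Both toggles are flipped, the strip and ball arm point up, and the loose objects in view haven't moved. Handing in.

```bash
python3 -c "
from bench import *; print(close_job())"
```

```text
the job is handed in; nothing more can be done
None
```

The job is handed in at about 17.5 s: isolator flipped, roller turned until the clamp strip and ball arm face up (within about 1°), then the brake flipped; I never touched the lamp toggle or the loose items, though I did not re-measure them all at the end.

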